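Top up the tilted plate magazine

ROBOT

A 6-joint arm with a two-finger parallel gripper is mounted at the origin on the work surface. World frame = base frame: x ahead of the robot, y to its left, z up, the work surface at z = 0. Lengths are in m, angles in rad, forces in N, time in s.
With the tool pointing down it reaches from about 0.3 to 0.775 m from the base axis. Payload 14.6 kg.
Tool frame: the origin (TCP) lies midway between the tips of the shut fingers; the grasp point (between the pads) lies 19 mm behind it (ctrl.grip_depth is the z of the grasp point in the tool frame, in m); z points along the fingers, y is the line along which they close (so a half turn about z gives the same grasp; the last joint's range is limited). The gripper opens to 94 mm and grips with 3 to 60 N. Pads are 16 mm wide; open, the fingers measure 119 mm over their backs; the gripper's body (75 mm by 177 mm) begins 78 mm behind the grasp point.
Start: joints at [1.169, 0.3, 1.521, -0, 1.321, -0.067], TCP at [0.181, 0.519, 0.205] pointing down, gripper open.
Joint ranges: [-3.03, 3.03], [-0.79, 2.21], [0.23, 2.52], [-1.04, 4.18], [0, 3.07], [-2.55, 2.55]. Speed limits (rad/s): [2.22, 2.22, 2.57, 3.14, 3.14, 3.14].

INTERFACE

Orientations are given as [roll, pitch, yaw] about the fixed x, y, z axes, in that order (R = Rz(yaw) Ry(pitch) Rx(roll)).
In Python, from station import ctrl gives the robot as it stands. The module is installed in compiled form; this text tells all that it offers.
- The arm moves only by the tool carry_out, never from a script. Its argument "commands" is a list of rows, each a list of 3 entries, a list of its own where there are three numbers: the closure, from 0 (fully open) to 1 (shut), then the shift along the tool's x, y, z in mm, then the turn, a rotation vector about the tool's x, y, z in rad. In form: [[gripper, [tx, ty, tz], [wx, wy, wz]], ...]. A call has 1 to 10 rows; each row shifts and turns the commanded pose from where the row before left it, along the tool's axes as they then stand; what a row does not reach is not made up. A row lasts 1/8 s, in which the tool goes at most 62.5 mm and 10.7 degrees, less where a joint would pass 70% of its speed; a pose out of reach is approached as far as the arm can. A call with a gripper value outside its range is refused whole. The fingers move at their own pace and stop on an object; "squeeze" is the grip in N (left out, the last holds). Time passes only in rows, so rows that do not move let the fingers close. It gives the time, the measured TCP pose, the force, the opening and the grip force at its end, in the units of the state.
- ctrl.get_obs(): the state, without advancing time (a new reading comes with each control period).
- ctrl.camera(name): name is "scene" or "top" or "wrist"; returns a dict with "img" (384x512x3 uint8, blue, green, red), "camera_matrix" (3x3 intrinsics, pixels), "rvec" (rotation vector, rad) and "tvec" (3), from world to camera coordinates, as OpenCV has them. Camera axes: x right, y down, z forward; pixel columns grow to the right and rows downward; lengths in m; the calibration is good to about 2 mm. A picture is of the moment at which its call begins. There is no depth.
- ctrl.hand_in(): hands the job in; it is judged then, once.
Trained networks look in the newest picture that a camera, given by its name, has taken for a name from the list of things; names that differ only in an ending like _2 or _b are one class to them, and where a whole thing is asked for, a point or a joint stands for the part that bears it (a point fixed in the world has none). Each returns a list of dicts, best first, with "score" (0 to 1); they miss things now and then, are a little off and sometimes report something else, mostly with a low value. They report only what shows in the picture. A call takes as long as a camera call. They do not tell look-alikes from the thing itself.
- ctrl.outline_of(thing, camera): "region" (384x512 bool, what is visible of it).
- ctrl.place_of(thing, camera): "at" ([x, y, z] in m, in world coordinates, good to about 4 mm: a listed point, or the origin of a listed thing).
The state is a dict: "time_s": time; "qpos": joint angles; "joint_vel": joint speeds; "tau": joint torques, N m; "ee_pos": TCP position; "eef_rot": TCP orientation; "force": force on the tool from outside, world axes, zero at the start; "moment": the same for the moment, N m; "grip_width": finger opening in m; "grip_force": force on a finger pad.
Only numpy, scipy, OpenCV 4.12 (cv2) and the standard library are available. Lean on these libraries where they do the work, as an engineer would, in place of code of your own. Each camera call takes 0.05 s, during which the arm holds its last target. There are 200 camera calls.

TASK

Load the long loose aluminium blank from the bench onto the pile in the tilted magazine, lined up with the pile and its lower end right against the end stop. Nobody knows how high the pile is: lower the blank gently, lying parallel to the pile, until you feel it rest on the top, hold it there for a moment, and let go only when it is lying on the pile, so that it neither drops nor is rammed down. Leave the short blank, the plastic bottle and the spanner where they are.

Things in the scene. Friction and masses are not known exactly. Their poses are not given: they have to be found in the camera images.
- blank: the long loose blank: flat milled aluminium plate 150 x 56 x 14 mm (x, y, z of its own axes), about 0.3 kg, lying flat on the bench; origin at the centre of its underside, x along its length, z up. It can be pinched across its 56 mm width by the fingertips; its faces are equivalent
- short_blank: another loose blank of the same kind but only 100 x 56 x 14 mm, lying flat on the bench; origin at the centre of its underside, x along its length; not to be used or moved
- magazine: fixed steel plate magazine on the bench: a bed on legs, 200 mm long, 96 mm wide, tilted 30 degrees, low end to the robot; base plate 240 x 130 mm; origin on the bench under the pile; x level, towards the high end; z up. It holds a pile of blanks like the long one on a cushioned lifting floor that gives about 1 mm per 8 N when pressed
- pile: frame of the tilted bed under the pile (does not move with the pile's height): origin on the bed at the foot of the end stop, midway across; x up the slope, y level, z square out of the bed. The pile fills x 0 to 150, y -28 to 28 mm; its top, parallel to the bed, is an unknown 18 to 60 mm above it. A well loaded blank has its origin at x = 75 mm, y = 0, its length along x
- bottle: white plastic bottle with a blue cap, 64 mm across, 170 mm tall, standing on the bench; origin at the centre of its foot; leave alone
- spanner: steel spanner 180 mm long lying on the bench, origin under its middle, x along its length; leave alone
- stop_top (a point): middle of the top edge of the end stop: a flat plate square to the bed at its low end, 96 mm wide, face at x = 0 of the pile frame, 10 mm thick, rising 98 mm. Two guide bars as high (x 0 to 22 mm, inner faces at y = -34 and 34 mm) flank the pile's low end; elsewhere its sides and upper end are open above the bed
Things that resemble listed ones, but are neither listed nor needed, are in the scene too. Leave any blue or purple look-alike of the blank alone.

How it is judged:
On the way:
1. the long blank, still held in the fingers and parallel to the pile within 7 degrees, rests on the top of the pile (contact force between blank and pile above 0.5 N and contact force between the fingers and blank above 2 N and angle between the z axis of blank and the z axis of pile, either way round below 0.12 rad), for 0.2 s.
At the end, for the whole second after the job is handed in: the long blank lies still and flat on the pile (within 3 degrees), its lower end within 5 mm of the end stop, within 8 mm of the pile's middle line and 5 degrees of its direction (contact force between blank and pile above 0.5 N and x of blank in the frame of pile between 0.071 and 0.08 m and y of blank in the frame of pile between -0.008 and 0.008 m and angle between the x axis of blank and the x axis of pile, either way round below 0.09 rad and angle between the z axis of blank and the z axis of pile, either way round below 0.05 rad and linear speed of blank below 0.01 m/s); the robot touches nothing.
It fails at once if the blank is rammed down on the pile (over 45 N) (contact force between blank and pile above 45 N).
It fails at once if the blank falls or slides free of the fingers (over 0.25 m/s) (contact force between the fingers and blank below 0.05 N and linear speed of blank above 0.25 m/s).
It fails at once if the short blank, the plastic bottle or the spanner is moved more than 25 mm (distance of any of short_blank, bottle, spanner from where it was at the start of the episode above 0.025 m).
It fails at once if the plastic bottle is tipped (angle between bottle's own z axis and vertical above 0.4 rad).
It also fails if it takes over 43 s, if anything falls off the work surface, if the arm or the gripper's body presses on something with over 40 N, if the wrist force passes 120 N, or if a joint passes its speed limit or range.

## Working session

There is one attempt and no reset: what is moved stays moved. The work goes in short steps, Python scripts to look and compute and a tool call to move; the robot and the scene stay as the last step left them, time stands still between calls to the robot, and variables do not carry over. Pictures are saved under pics/ and viewed, at most 10 in all, crops included, and the job is handed in when it is done.

Besides the shell and the picture viewer there is one more tool, called after ">>>" as name(argument=value, ...), one argument or row to a line, values as JSON. carry_out: Moves the arm, as the interface text tells. Its arguments: {"type":"object","properties":{"commands":{"type":"array","items":{"type":"array"}},"squeeze":{"type":"number"}},"required":["commands"]}

```bash
mkdir -p pics
cat > h.py <<'E'
import numpy as np, cv2
from station import ctrl
from scipy.spatial.transform import Rotation as Ro
def look(n):
    c=ctrl.camera(n); return c
def ray(c,u,v,z):
    R=cv2.Rodrigues(np.array(c["rvec"],float))[0];t=np.array(c["tvec"],float).reshape(3)
    p=cv2.undistortPoints(np.array([[[u,v]]],float),np.array(c["camera_matrix"]),None)[0,0]
    o=-R.T@t;d=R.T@np.array([p[0],p[1],1]);return o+d*(z-o[2])/d[2]
def proj(c,P):
    return cv2.projectPoints(np.array(P,float).reshape(-1,3),np.array(c["rvec"],float),np.array(c["tvec"],float),np.array(c["camera_matrix"]),None)[0].reshape(-1,2)
def rect(c,reg,z):
    k=cv2.findContours(reg.astype(np.uint8),0,1)[0];k=max(k,key=cv2.contourArea).reshape(-1,2)
    w=np.array([ray(c,u,v,z)[:2] for u,v in k],np.float32)*1000
    return cv2.minAreaRect(w)
E
cat > a.py <<'E'
from h import *
for n in ("scene","top"):
    c=look(n);cv2.imwrite(f"pics/{n}.png",c["img"])
    print(n)
    for t in ("blank","short_blank","magazine","pile","bottle","spanner","stop_top"):
        for r in ctrl.place_of(t,n)[:4]:
            print(t,round(r["score"],2),np.round(r["at"],3),proj(c,r["at"]).round())
    for t in ("blank","short_blank"):
        for r in ctrl.outline_of(t,n)[:4]: print("rect",t,round(r["score"],2),rect(c,r["region"],.014), np.argwhere(r["region"]).mean(0)[::-1].round())
print(ctrl.get_obs())
E
python3 a.py
```

```text
scene
blank 0.72 [ 0.388  0.677 -0.   ] [[433. 237.]]
blank 0.67 [ 0.286  0.44  -0.004] [[367. 183.]]
blank 0.66 [ 0.472  0.5   -0.   ] [[364. 233.]]
blank 0.64 [ 0.792  0.07  -0.001] [[176. 255.]]
short_blank 0.92 [ 0.488  0.074 -0.002] [[234. 182.]]
magazine 0.72 [ 0.603 -0.239  0.002] [[131. 168.]]
pile 0.79 [ 0.558 -0.233  0.068] [[137. 145.]]
bottle 0.8 [ 0.792  0.069 -0.002] [[176. 255.]]
spanner 0.62 [ 0.735  0.239 -0.004] [[239. 266.]]
rect blank 0.92 ((294.02252197265625, 440.3511047363281), (64.74213409423828, 151.34153747558594), 29.21976089477539) [367. 181.]
rect blank 0.77 ((477.9096984863281, 498.14825439453125), (63.8005485534668, 154.23138427734375), 33.97227096557617) [363. 232.]
rect blank 0.7 ((398.4718017578125, 676.2742919921875), (56.29765319824219, 154.47337341308594), 48.43363571166992) [432. 237.]
rect blank 0.66 ((344.43316650390625, 184.03042602539062), (70.50672149658203, 155.12258911132812), 57.454681396484375) [286. 162.]
rect short_blank 0.61 ((497.0838623046875, 79.06446838378906), (60.67047119140625, 106.3352279663086), 87.09265899658203) [233. 182.]
[... 1254 characters left out ...]
2.4362540245056152) [288. 210.]
{'time_s': 1.0, 'qpos': array([ 1.16940348e+00,  2.99891232e-01,  1.52101158e+00, -3.36233728e-06,
        1.32071555e+00, -6.65985765e-02]), 'joint_vel': array([ 0.00151679,  0.00115749,  0.00012752, -0.00126724, -0.00019919,
        0.00100185]), 'tau': array([ 3.03968627e-03, -5.31674409e+01, -3.52912259e+01,  7.09377299e-02,
        2.13948899e-02,  1.23176296e-04]), 'ee_pos': array([0.18071169, 0.51944454, 0.20544549]), 'eef_rot': array([-3.14156678e+00,  1.53926664e-06,  2.80679922e+00]), 'force': array([-0.29442092, -0.03177929, -0.00498694]), 'moment': array([-0.04604955,  0.00930045,  0.05482926]), 'grip_force': 0.0, 'grip_width': 0.09405076932023859}
```

```bash
sleep 1; cd pics; python3 -c "
import cv2,numpy as np
cv2.imwrite('both.png',cv2.resize(np.vstack([cv2.imread('scene.png'),cv2.imread('top.png')]),None,fx=.78,fy=.78))"
```

```text
(no output)
```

View pics/both.png

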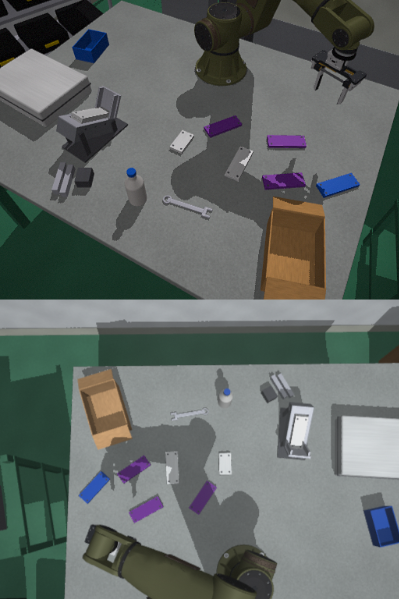

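The scene shows these candidates in the top view: silver long plate at (221,216), purple plates at (171,218), (185,269) and (259,255), a blue plate at (120,240), and the short silver plate at (287,212). By the description, the silver long plate at (221,216) is the blank. I'll check it and the magazine close up.

Run:
```python
from h import *
c=look("top");im=c["img"]
cv2.imwrite("pics/crop1.png",cv2.resize(im[155:255,195:420],None,fx=3.5,fy=3.5,interpolation=cv2.INTER_CUBIC))
for i in range(2):
    c=look("top")
    print([np.round(ctrl.place_of(t,"top")[0]["at"],3) for t in("pile","stop_top","magazine")])
for t in ("magazine","pile"):
    for r in ctrl.outline_of(t,"top")[:1]:
        k=max(cv2.findContours(r["region"].astype(np.uint8),0,1)[0],key=cv2.contourArea);print(t,r["score"],cv2.minAreaRect(k),cv2.boundingRect(k))
# predicted corners for yaw 0
P0=np.array([.556,-.238,.068])
for yaw in(-.1,0,.1):
    R=(Ro.from_euler('z',yaw)*Ro.from_euler('y',-np.pi/6)).as_matrix()
    print(yaw,proj(c,[P0+R@np.array(p) for p in [(0,.048,.098),(0,-.048,.098),(.2,.048,0),(.2,-.048,0)]]).round(1).tolist())
```

```text
[array([ 0.555, -0.243,  0.071]), array([ 0.504, -0.235,  0.151]), array([ 0.49 ,  0.073, -0.   ])]
[array([ 0.555, -0.238,  0.07 ]), array([0.786, 0.069, 0.004]), array([ 0.598, -0.245, -0.001])]
magazine 0.79 ((377.98809814453125, 167.43472290039062), (42.266963958740234, 72.4622573852539), 3.6913859844207764) (355, 131, 47, 74)
pile 0.95 ((382.2692565917969, 168.1538543701172), (18.238800048828125, 44.126129150390625), 11.309932708740234) (371, 146, 24, 44)
-0.1 [[368.3, 199.3], [397.1, 201.9], [372.9, 133.5], [401.4, 135.9]]
0 [[369.8, 200.8], [398.6, 200.5], [367.7, 134.7], [396.3, 134.4]]
0.1 [[371.4, 202.2], [399.9, 199.0], [362.8, 136.4], [391.0, 133.3]]
```

View pics/crop1.png

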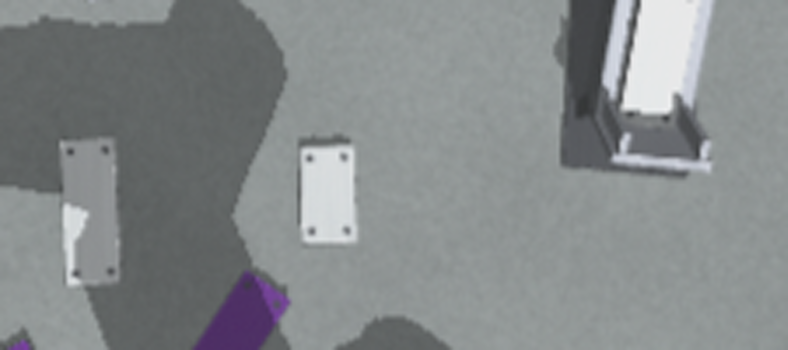

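The crop shows the silver plate with four holes at about (221,215), partly shaded and about 150 mm long: the right one. The stop's top edge slopes from (370,200) to (398,203), so the magazine yaw is about -0.1. Next I'll work out the blank's pose and take a bigger magazine crop.

Run:
```python
from h import *
c=look("top");im=c["img"]
q=np.array([(60,142),(115,138),(120,281),(68,286)])/3.5+[195,155]
w=np.array([ray(c,u,v,.014)[:2] for u,v in q]);print(w.round(3),w.mean(0),np.degrees(np.arctan2(*(w[0]+w[1]-w[2]-w[3])[::-1])))
a=cv2.resize(im[125:210,345:410],None,fx=7,fy=7,interpolation=cv2.INTER_CUBIC)
P0=np.array([.5555,-.239,.069])
R=(Ro.from_euler('z',-.1)*Ro.from_euler('y',-np.pi/6)).as_matrix()
for p in [(0,.048,.098),(0,-.048,.098),(.2,.048,0),(.2,-.048,0),(0,.034,.098),(0,-.034,.098),(.022,.034,.098),(.022,-.034,.098)]:
    u=((proj(c,P0+R@np.array(p))[0]-[345,125]+.5)*7).astype(int);cv2.drawMarker(a,tuple(int(x) for x in u),(0,0,255),0,9)
s=look("scene");u0=proj(s,P0)[0].astype(int);
b=cv2.resize(s["img"][85:215,60:180],None,fx=4.57,fy=4.57,interpolation=cv2.INTER_CUBIC)[:595]
for p in [(0,.048,.098),(0,-.048,.098),(.2,.048,0),(.2,-.048,0),(.022,.034,.098),(.022,-.034,.098)]:
    u=((proj(s,P0+R@np.array(p))[0]-[60,85]+.5)*4.57).astype(int);cv2.drawMarker(b,tuple(int(x) for x in u),(0,0,255),0,9)
cv2.imwrite("pics/mag.png",np.hstack([a[:594,:320*1+130],b[:594,:345]]) )
```

```text
[[0.55  0.346]
 [0.553 0.289]
 [0.406 0.284]
 [0.401 0.338]] [0.47744732 0.31422408] 2.504025005329819
```

View pics/mag.png

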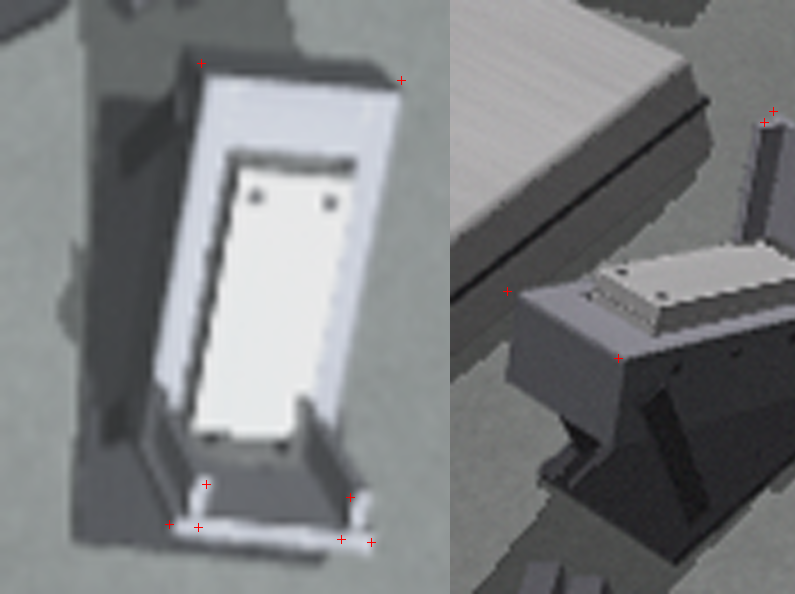

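Run:
```python
from h import *
from scipy.optimize import least_squares
c=look("top");s=look("scene")
T=lambda u,v:np.array([u,v])/7+[345,125]-.5
S=lambda u,v:np.array([u-450,v])/4.57+[60,85]-.5
def res(v):
    x,y,z,yaw,L,h=v;R=(Ro.from_euler('z',yaw)*Ro.from_euler('y',-np.pi/6)).as_matrix()
    f=lambda p:np.array([x,y,z])+R@np.array(p)
    out=[]
    for cam,K,l in((c,T,[((0,.048,.098),(174,520)),((0,-.048,.098),(371,537)),((L,.048,0),(206,75)),((L,-.048,0),(403,92)),((.15,.028,h),(239,166)),((.15,-.028,h),(355,181)),((0,.028,h),(191,431))]),
      (s,S,[((L,-.048,0),(521,292)),((L,.048,0),(622,358)),((.15,-.028,h),(600,265)),((.15,.028,h),(660,305))])):
        for p,m in l: out.append(proj(cam,f(p))[0]-K(*m))
    out.append((np.array([x,y,z])-[.5555,-.239,.069])/.004)
    return np.concatenate(out)
r=least_squares(res,[.5555,-.239,.069,-.1,.19,.03],x_scale=.01);print(r.x.round(4),r.fun.round(1))
```

```text
[ 0.5594 -0.2399  0.0701 -0.108   0.1893  0.0178] [-0.5 -0.7  0.2 -0.3 -0.5  0.1 -0.2  0.4 -0.4  0.4 -0.3 -0.2 -1.3  3.8
 -1.2 -0.5  0.5 -0.2 -1.5  0.5 -0.8  0.1  1.  -0.2  0.3]
```

>>> carry_out(
  commands=[
    [0,[0,0,0],[0,0,-0.18]],
    [0,[-50,0,0],[0,0,-0.18]],
    [0,[-50,0,0],[0,0,0]],
  ],
)

```text
time_s: 2.12
ee_pos: [0.2811, 0.5129, 0.2058]
eef_rot: [3.141, 0.0, -3.112]
force: [-0.2, 0.9, 0.8]
grip_width: 0.0939
grip_force: 0.0
```

>>> carry_out(
  commands=[
    [0,[-38,-41,0],[0,0,0]],
    [0,[-38,-41,0],[0,0,0]],
    [0,[-38,-41,0],[0,0,0]],
    [0,[-38,-41,0],[0,0,0]],
    [0,[-38,-41,0],[0,0,0]],
    [0,[0,0,20],[0,0,0]],
    [0,[0,0,0],[0,0,0]],
  ],
)

```text
time_s: 3.0
ee_pos: [0.4749, 0.3122, 0.1843]
eef_rot: [-3.14, -0.002, -3.117]
force: [-0.5, -0.3, 0.3]
grip_width: 0.0942
grip_force: 0.0
```

```bash
cat > w.py <<'E'
from h import *
c=look("wrist");cv2.imwrite("pics/w1.png",c["img"])
for r in ctrl.place_of("blank","wrist")[:3]: print(r["score"],r["at"])
for r in ctrl.outline_of("blank","wrist")[:3]:
    print(r["score"],rect(c,r["region"],.014))
o=ctrl.get_obs();print(o["ee_pos"],o["eef_rot"],o["qpos"].round(2),o["force"])
E
python3 w.py
```

```text
0.96 [0.3346, 0.1814, 0.0027]
0.58 [0.4781, 0.3181, 0.0]
0.58 [0.4725, 0.4947, -0.0042]
0.92 ((466.93768310546875, 495.3495178222656), (61.326759338378906, 150.75865173339844), 34.83024597167969)
0.86 ((474.48785400390625, 319.3119812011719), (148.2041015625, 55.48929214477539), 2.874255418777466)
0.8 ((336.01019287109375, 182.6707305908203), (60.55838394165039, 150.62554931640625), 55.240997314453125)
[0.47504043 0.31346377 0.18622516] [ 3.14119075e+00  6.65866918e-04 -3.11549354e+00] [ 0.52  0.36  1.49  0.    1.29 -1.08] [ 0.07971735  0.00481672 -0.54148179]
```

View pics/w1.png

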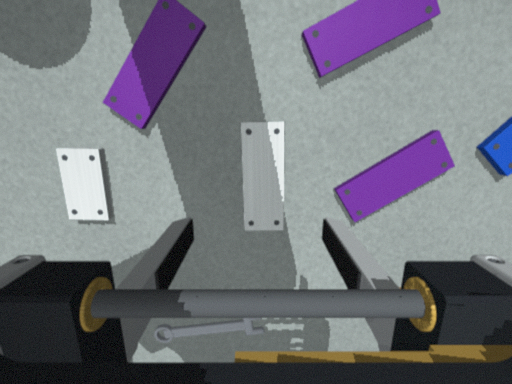

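>>> carry_out(
  commands=[
    [0,[-1,4,45],[0,0,-0.024]],
    [0,[0,0,50],[0,0,0]],
    [0,[0,0,50],[0,0,0]],
    [0,[0,0,25],[0,0,0]],
    [0,[0,0,11],[0,0,0]],
    [0,[0,0,0],[0,0,0]],
    [1,[0,0,0],[0,0,0]],
    [1,[0,0,0],[0,0,0]],
    [1,[0,0,0],[0,0,0]],
  ],
  squeeze=35,
)

```text
time_s: 4.28
ee_pos: [0.4763, 0.317, 0.005]
eef_rot: [3.141, 0.001, -3.092]
force: [-0.6, 0.3, -0.8]
grip_width: 0.0676
grip_force: 0.0
```

>>> carry_out(
  commands=[
    [1,[0,0,2],[0,0,0]],
    [1,[0,0,0],[0,0,0]],
    [1,[0,0,0],[0,0,0]],
    [1,[0,0,0],[0,0,0]],
    [1,[0,0,0],[0,0,0]],
  ],
)

```text
time_s: 4.9
ee_pos: [0.4762, 0.317, 0.0026]
eef_rot: [3.141, 0.0, -3.092]
force: [1.1, 2.7, 1.7]
grip_width: 0.0556
grip_force: 35.0
```

>>> carry_out(
  commands=[
    [1,[0,0,-10],[0,0,0]],
    [1,[0,0,-30],[0,0,0]],
    [1,[0,0,-50],[0,0,0]],
    [1,[0,0,-50],[0,0,0]],
    [1,[0,0,-50],[0,0,0]],
    [1,[0,0,-40],[0,0,0]],
    [1,[0,0,-40],[0,0,0]],
    [1,[0,0,0],[0,0,0]],
  ],
)

```text
time_s: 5.9
ee_pos: [0.4765, 0.3169, 0.2752]
eef_rot: [3.14, 0.004, -3.092]
force: [0.0, -0.2, -3.5]
grip_width: 0.0554
grip_force: 35.0
```

Run:
```python
from h import *
c=look("wrist");cv2.imwrite("pics/w2.png",c["img"])
o=ctrl.get_obs();print(o["ee_pos"],o["eef_rot"],o["force"],o["moment"],o["grip_width"],o["grip_force"],o["qpos"].round(2))
```

```text
[0.4760121  0.31668387 0.27268904] [ 3.14149958e+00  6.63141111e-04 -3.09250058e+00] [-0.06287221  0.68459488 -3.06998512] [-0.01688791 -0.04427429  0.01295534] 0.05573436957009685 34.997915625572205 [ 0.52  0.31  1.36 -0.    1.48 -1.1 ]
```

View pics/w2.png

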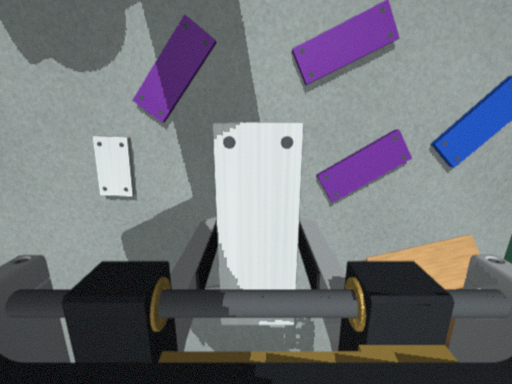

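The picture shows the blank held square between the fingers, with its robot-side end at row 123, columns 215–302. I'll measure its offset in the tool and refit the magazine.

```bash
cat > plan.py <<'E'
from h import *
from scipy.optimize import least_squares
w=look("wrist");o=ctrl.get_obs()
Rt=Ro.from_euler('xyz',o["eef_rot"]);p=np.array(o["ee_pos"])
for u,v in((214,123.5),(303,123.5)):
    print("end corner in tool mm",(Rt.inv().apply(ray(w,u,v,p[2]+.0114)-p)*1000).round(1))
c=look("top");s=look("scene")
T=lambda u,v:np.array([u,v])/7+[345,125]-.5
S=lambda u,v:np.array([u-450,v])/4.57+[60,85]-.5
def res(v):
    x,y,z,yaw,L,h=v;R=(Ro.from_euler('z',yaw)*Ro.from_euler('y',-np.pi/6)).as_matrix()
    f=lambda q:np.array([x,y,z])+R@np.array(q)
    out=[]
    for cam,K,l in((c,T,[((0,.048,.098),(174,520)),((0,-.048,.098),(371,537)),((L,.048,0),(206,75)),((L,-.048,0),(403,92)),((.15,.028,h),(239,166)),((.15,-.028,h),(355,181))]),
      (s,S,[((L,-.048,0),(521,292)),((L,.048,0),(622,358)),((.15,-.028,h),(600,265)),((.15,.028,h),(660,305))])):
        for q,m in l: out.append(proj(cam,f(q))[0]-K(*m))
    out.append((np.array([x,y,z])-[.5555,-.239,.069])/.004)
    return np.concatenate(out)
r=least_squares(res,[.5555,-.239,.069,-.1,.19,.03],x_scale=.01);print(r.x.round(4),r.fun.round(1))
E
python3 plan.py
```

```text
end corner in tool mm [ 75.3 -26.3 -11.3]
end corner in tool mm [ 75.3  28.8 -11.3]
[ 0.5579 -0.2398  0.0688 -0.108   0.1911  0.0187] [-0.6 -0.2  0.1  0.2 -0.5  0.1 -0.2  0.4 -0.4  1.  -0.4  0.4 -1.2 -0.4
  0.5 -0.1 -0.9  0.2 -0.2 -0.2  0.6 -0.2 -0.1]
```

```bash
cat > pf.py <<'E'
from h import *
P0=np.array([.558,-.240,.069]);YAW=-.108
Rp=Ro.from_euler('z',YAW)*Ro.from_euler('y',-np.pi/6)
RT=Rp*Ro.from_matrix(np.diag([-1.,1,-1]))
def rep(target=None):
    o=ctrl.get_obs();p=np.array(o["ee_pos"]);R=Ro.from_euler('xyz',o["eef_rot"])
    print("t",o["time_s"],"pile mm",(Rp.inv().apply(p-P0)*1000).round(1),"rotvec to go",(R.inv()*RT).as_rotvec().round(3),
     "F pile",Rp.inv().apply(o["force"]).round(1),"M",Rp.inv().apply(o["moment"]).round(2),"grip",round(o["grip_width"],4),round(o["grip_force"],1),"q",o["qpos"].round(2))
    if target is not None:
        w=P0+Rp.apply(np.array(target)/1000);print("world",w.round(3),"shift tool mm",(R.inv().apply(w-p)*1000).round(0))
E
python3 -c "
from pf import *
rep([100,0,200])"
```

```text
t 6.1 pile mm [-22.1 544.4 245.5] rotvec to go [ 0.039 -0.525  0.154] F pile [-1.7 -0.1 -2.5] M [ 0.07 -0.02 -0.02] grip 0.0558 35.0 q [ 0.52  0.31  1.36 -0.    1.48 -1.1 ]
world [ 0.545 -0.239  0.292] shift tool mm [ -42. -558.  -21.]
```

>>> carry_out(
  commands=[
    [1,[-4,-30,-10],[0,0,0]],
    [1,[-4,-50,-10],[0,0,0]],
    [1,[-4,-56,0],[0,0,0]],
    [1,[-4,-56,0],[0,0,0]],
    [1,[-4,-56,0],[0,0,0]],
    [1,[-4,-56,0],[0,0,0]],
    [1,[-4,-56,0],[0,0,0]],
    [1,[-4,-56,0],[0,0,0]],
    [1,[-4,-50,0],[0,0,0]],
    [1,[-4,-30,0],[0,0,0]],
  ],
)

```text
time_s: 7.35
ee_pos: [0.54, -0.1788, 0.2907]
eef_rot: [3.141, -0.003, -3.094]
force: [0.8, 0.8, -2.8]
grip_width: 0.0557
grip_force: 35.0
```

>>> carry_out(
  commands=[
    [1,[-4,-30,0],[0.007,-0.087,0.026]],
    [1,[0,-20,0],[0.007,-0.088,0.026]],
    [1,[0,-10,0],[0.007,-0.088,0.026]],
    [1,[0,0,0],[0.007,-0.088,0.026]],
    [1,[0,0,0],[0.007,-0.088,0.026]],
    [1,[0,0,0],[0.006,-0.087,0.025]],
    [1,[0,0,0],[0,0,0]],
    [1,[0,0,0],[0,0,0]],
  ],
)

```text
time_s: 8.35
ee_pos: [0.5463, -0.2363, 0.2922]
eef_rot: [3.141, 0.525, 3.033]
force: [-0.9, -0.2, -3.5]
grip_width: 0.0554
grip_force: 35.0
```

```bash
python3 -c "
from pf import *
rep([90,0,140])
c=look('wrist')
for q in [(0,.034,.098),(0,-.034,.098),(.022,.034,.098),(.022,-.034,.098),(0,.048,.098),(0,-.048,.098)]:
    u=proj(c,P0+Rp.apply(q))[0]; print(q,u.round(0)); cv2.drawMarker(c['img'],tuple(int(x) for x in u),(0,0,255),0,9)
cv2.imwrite('pics/w3.png',c['img'])"
```

```text
t 8.35 pile mm [101.2   2.4 199.3] rotvec to go [ 0.     0.001 -0.001] F pile [-2.4 -0.3 -2.6] M [0.01 0.5  0.01] grip 0.0554 35.0 q [-0.57  0.08  1.67  0.28  0.94 -2.15]
world [ 0.566 -0.241  0.235] shift tool mm [11. -2. 59.]
(0, 0.034, 0.098) [289.  95.]
(0, -0.034, 0.098) [220.  95.]
(0.022, 0.034, 0.098) [288. 118.]
(0.022, -0.034, 0.098) [221. 118.]
(0, 0.048, 0.098) [303.  95.]
(0, -0.048, 0.098) [206.  95.]
```

View pics/w3.png

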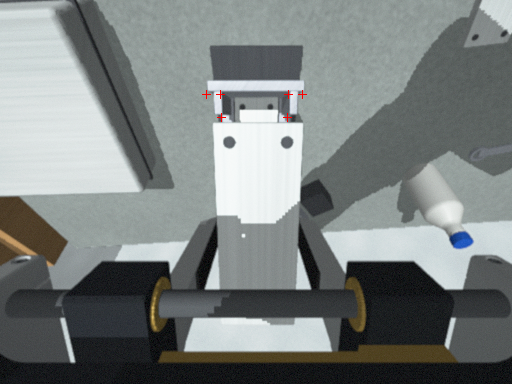

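The wrist view shows the stop edge at rows 82–92, columns 207–305, and the guides at columns ~222 and ~289. The blank is about 2.5 mm left of centre. I'll correct that and go lower.

>>> carry_out(
  commands=[
    [1,[4,-2.5,25],[0,0,0]],
    [1,[4,0,30],[0,0,0]],
    [1,[4,0,22],[0,0,0]],
    [1,[3,0,10],[0,0,0]],
    [1,[0,0,0],[0,0,0]],
    [1,[0,0,0],[0,0,0]],
  ],
)

```text
time_s: 9.15
ee_pos: [0.5769, -0.2423, 0.211]
eef_rot: [-3.142, 0.528, 3.033]
force: [-0.6, -0.8, -3.1]
grip_width: 0.0554
grip_force: 35.0
```

```bash
python3 -c "
from pf import *
rep()
c=look('wrist')
cv2.imwrite('pics/w4.png',cv2.resize(c['img'][30:180,160:360],None,fx=3.9,fy=3.9,interpolation=cv2.INTER_CUBIC))"
```

```text
t 9.15 pile mm [ 87.5  -0.2 113.4] rotvec to go [-0.001  0.005 -0.001] F pile [-2.  -0.9 -2.4] M [-0.04  0.48  0.03] grip 0.0554 35.0 q [-0.55  0.21  1.71  0.32  0.76 -2.19]
```

View pics/w4.png

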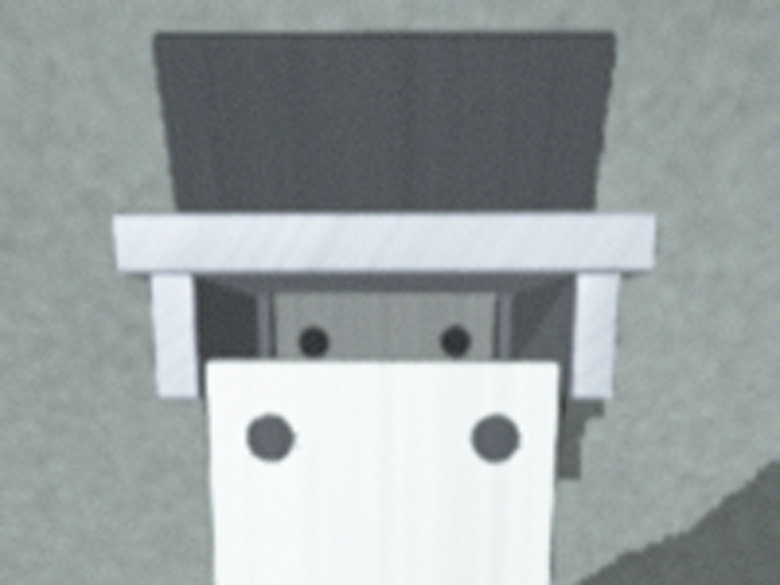

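The crop shows the guides' inner edges at columns 195 and 575 and the stop face edge at row 270. The blank's end is at row 362, centred within 0.5 mm, with a gap of about 16 mm. The pile below is low, so I'll descend.

>>> carry_out(
  commands=[
    [1,[2,0,8],[0,0,0]],
    [1,[0,0,8],[0,0,0]],
    [1,[0,0,8],[0,0,0]],
    [1,[0,0,8],[0,0,0]],
    [1,[0,0,6],[0,0,0]],
  ],
)

```text
time_s: 9.82
ee_pos: [0.5942, -0.244, 0.1754]
eef_rot: [3.141, 0.527, 3.032]
force: [-0.2, 0.3, -2.8]
grip_width: 0.0556
grip_force: 35.0
```

>>> carry_out(
  commands=[
    [1,[0,0,6],[0,0,0]],
    [1,[0,0,6],[0,0,0]],
    [1,[0,0,5],[0,0,0]],
    [1,[0,0,5],[0,0,0]],
    [1,[0,0,4],[0,0,0]],
    [1,[0,0,0],[0,0,0]],
  ],
)

```text
time_s: 10.58
ee_pos: [0.607, -0.2453, 0.1533]
eef_rot: [3.141, 0.527, 3.032]
force: [0.4, -0.4, -3.5]
grip_width: 0.0556
grip_force: 35.0
```

```bash
python3 -c "
from pf import *
rep()
c=look('wrist');print(c['camera_matrix'])
cv2.imwrite('pics/w5.png',cv2.resize(c['img'][30:180,160:360],None,fx=3.9,fy=3.9,interpolation=cv2.INTER_CUBIC))"
```

```text
t 10.575 pile mm [84.8 -0.  48.3] rotvec to go [ 0.     0.003 -0.001] F pile [-1.4 -0.3 -3.2] M [0.04 0.52 0.  ] grip 0.0556 35.0 q [-0.52  0.34  1.69  0.34  0.65 -2.21]
[[265.0207357    0.         257.49133695]
 [  0.         265.0207357  191.71904796]
 [  0.           0.           1.        ]]
```

View pics/w5.png

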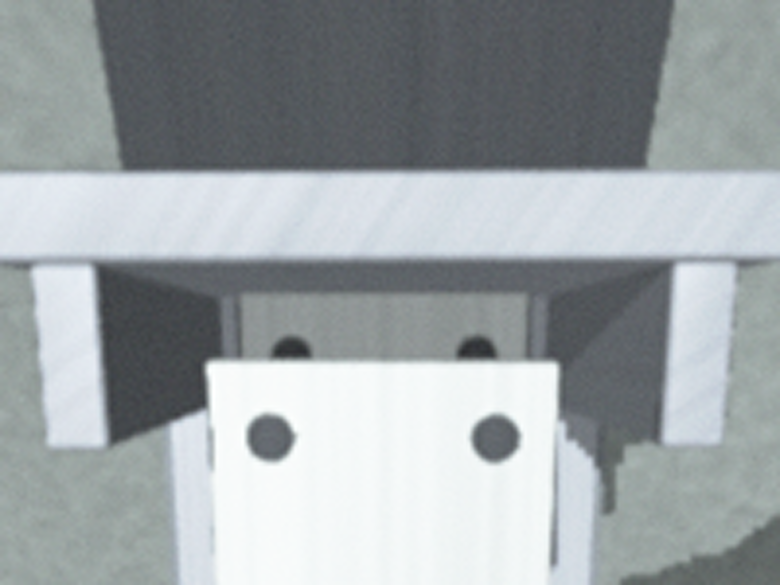

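The crop shows the pile top, with its end hole row at (290,350) and (478,350), roughly 20 mm below the blank, which is well centred between the guides. From here I'll lower by feel.

>>> carry_out(
  commands=[
    [1,[0,0,4],[0,0,0]],
    [1,[0,0,4],[0,0,0]],
    [1,[0,0,2],[0,0,0]],
    [1,[0,0,1],[0,0,0]],
    [1,[0,0,0],[0,0,0]],
  ],
)

```text
time_s: 11.25
ee_pos: [0.6125, -0.246, 0.1441]
eef_rot: [3.141, 0.527, 3.032]
force: [0.3, -0.6, -2.6]
grip_width: 0.0556
grip_force: 35.0
```

>>> carry_out(
  commands=[
    [1,[0,0,1],[0,0,0]],
    [1,[0,0,1],[0,0,0]],
    [1,[0,0,1],[0,0,0]],
    [1,[0,0,0],[0,0,0]],
  ],
)

```text
time_s: 11.75
ee_pos: [0.614, -0.2461, 0.1414]
eef_rot: [3.141, 0.527, 3.032]
force: [-0.2, 0.1, -2.8]
grip_width: 0.0557
grip_force: 35.0
```

>>> carry_out(
  commands=[
    [1,[0,0,1],[0,0,0]],
    [1,[0,0,1],[0,0,0]],
    [1,[0,0,1],[0,0,0]],
    [1,[0,0,0],[0,0,0]],
  ],
)

```text
time_s: 12.25
ee_pos: [0.6155, -0.2463, 0.1388]
eef_rot: [3.141, 0.527, 3.032]
force: [0.7, 0.2, -1.9]
grip_width: 0.0555
grip_force: 35.0
```

>>> carry_out(
  commands=[
    [1,[0,0,1],[0,0,0]],
    [1,[0,0,1],[0,0,0]],
    [1,[0,0,1],[0,0,0]],
    [1,[0,0,0],[0,0,0]],
  ],
)

```text
time_s: 12.75
ee_pos: [0.617, -0.2465, 0.1362]
eef_rot: [3.141, 0.527, 3.032]
force: [-0.1, 0.1, -1.8]
grip_width: 0.0559
grip_force: 35.0
```

>>> carry_out(
  commands=[
    [1,[0,0,1],[0,0,0]],
    [1,[0,0,1],[0,0,0]],
    [1,[0,0,0],[0,0,0]],
  ],
)

```text
time_s: 13.12
ee_pos: [0.618, -0.2466, 0.1344]
eef_rot: [3.141, 0.527, 3.032]
force: [-0.3, -0.8, -2.6]
grip_width: 0.0555
grip_force: 35.0
```

>>> carry_out(
  commands=[
    [1,[4,0,0],[0,0,0]],
    [1,[4,0,0],[0,0,0]],
    [1,[0,0,1],[0,0,0]],
    [1,[0,0,1],[0,0,0]],
    [1,[0,0,0],[0,0,0]],
  ],
)

```text
time_s: 13.75
ee_pos: [0.6122, -0.2459, 0.1288]
eef_rot: [3.141, 0.527, 3.032]
force: [-0.5, 0.2, -2.7]
grip_width: 0.0557
grip_force: 35.0
```

>>> carry_out(
  commands=[
    [1,[0,0,1],[0,0,0]],
    [1,[0,0,1],[0,0,0]],
    [1,[0,0,0],[0,0,0]],
  ],
)

```text
time_s: 14.12
ee_pos: [0.6131, -0.246, 0.127]
eef_rot: [3.141, 0.527, 3.032]
force: [1.2, -0.2, -3.1]
grip_width: 0.0558
grip_force: 35.0
```

```bash
python3 -c "
from pf import *
rep()"
```

```text
t 14.125 pile mm [77.  -0.  22.5] rotvec to go [-0.     0.003 -0.001] F pile [-0.5 -0.1 -3.3] M [ 0.04  0.55 -0.01] grip 0.0558 35.0 q [-0.52  0.38  1.7   0.36  0.6  -2.23]
```

>>> carry_out(
  commands=[
    [1,[0,0,1],[0,0,0]],
    [1,[0,0,1],[0,0,0]],
    [1,[0,0,0],[0,0,0]],
  ],
)

```text
time_s: 14.5
ee_pos: [0.6141, -0.2462, 0.1256]
eef_rot: [3.141, 0.527, 3.032]
force: [-3.5, 1.1, -0.3]
grip_width: 0.056
grip_force: 35.0
```

>>> carry_out(
  commands=[
    [1,[0,0,1],[0,0,0]],
    [1,[0,0,0.5],[0,0,0]],
    [1,[0,0,0],[0,0,0]],
  ],
)

```text
time_s: 14.88
ee_pos: [0.6147, -0.2463, 0.1246]
eef_rot: [3.141, 0.527, 3.032]
force: [-9.5, 1.6, 6.3]
grip_width: 0.0556
grip_force: 35.0
```

Contact with the pile is felt. I'll ease off to a light press, then hold.

>>> carry_out(
  commands=[
    [1,[0,0,-0.8],[0,0,0]],
    [1,[0,0,0],[0,0,0]],
    [1,[0,0,0],[0,0,0]],
    [1,[0,0,0],[0,0,0]],
  ],
)

```text
time_s: 15.38
ee_pos: [0.6144, -0.2462, 0.1251]
eef_rot: [3.141, 0.527, 3.032]
force: [-5.7, 0.8, 2.8]
grip_width: 0.0558
grip_force: 35.0
```

```bash
python3 -c "
from pf import *
rep()"
```

```text
t 15.375 pile mm [77.2 -0.1 20.2] rotvec to go [-0.     0.004 -0.001] F pile [-3.6  0.2  5.3] M [ 0.37  1.03 -0.04] grip 0.0558 35.0 q [-0.52  0.39  1.69  0.36  0.6  -2.23]
```

>>> carry_out(
  commands=[
    [1,[1,0,0],[0,0,0]],
    [1,[1,0,0],[0,0,0]],
    [1,[1,0,0],[0,0,0]],
    [1,[0,0,0],[0,0,0]],
  ],
)

```text
time_s: 15.88
ee_pos: [0.6125, -0.2463, 0.1243]
eef_rot: [-3.141, 0.529, 3.032]
force: [-1.3, 0.5, 5.1]
grip_width: 0.0554
grip_force: 35.0
```

```bash
python3 -c "
from pf import *
rep()"
```

```text
t 15.875 pile mm [75.1 -0.4 20.4] rotvec to go [-0.001  0.006 -0.001] F pile [1.4 0.3 5.1] M [ 0.16  0.   -0.06] grip 0.0554 35.0 q [-0.52  0.39  1.7   0.37  0.59 -2.24]
```

>>> carry_out(
  commands=[
    [1,[1,0,0],[0,0,0]],
    [1,[1,0,0],[0,0,0]],
    [1,[0,0,0],[0,0,0]],
  ],
)

```text
time_s: 16.25
ee_pos: [0.6107, -0.2461, 0.1232]
eef_rot: [-3.141, 0.529, 3.032]
force: [-0.4, 0.1, 5.3]
grip_width: 0.0558
grip_force: 35.0
```

```bash
python3 -c "
from pf import *
rep()
c=look('wrist')
cv2.imwrite('pics/w6.png',cv2.resize(c['img'][30:180,160:360],None,fx=3.9,fy=3.9,interpolation=cv2.INTER_CUBIC))"
```

```text
t 16.25 pile mm [73.1 -0.4 20.4] rotvec to go [-0.001  0.006 -0.001] F pile [2.3 0.1 4.8] M [ 0.11 -0.04 -0.08] grip 0.0558 35.0 q [-0.52  0.38  1.71  0.37  0.59 -2.24]
```

View pics/w6.png

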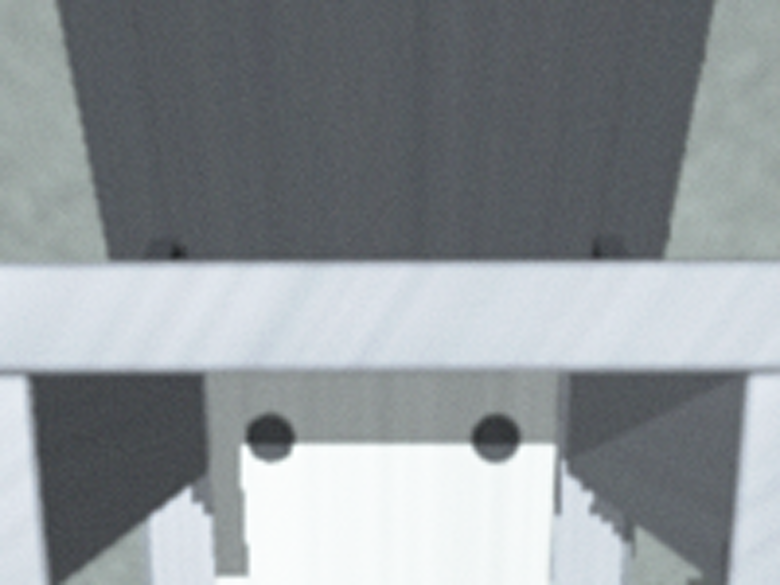

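The blank (holes at row 438) sits centred between the guides, and its end is almost under the stop edge at row 370. I'll push on gently until I feel the stop.

>>> carry_out(
  commands=[
    [1,[1,0,0],[0,0,0]],
    [1,[0.5,0,0],[0,0,0]],
    [1,[0,0,0],[0,0,0]],
  ],
)

```text
time_s: 16.68
ee_pos: [0.6104, -0.2461, 0.1233]
eef_rot: [-3.141, 0.532, 3.032]
force: [6.4, 0.5, 4.4]
grip_width: 0.0556
grip_force: 35.0
```

```bash
python3 -c "
from pf import *
rep()"
```

```text
t 16.675 pile mm [72.8 -0.4 20.6] rotvec to go [-0.002  0.008 -0.001] F pile [7.6 1.2 0.7] M [ 0.45 -1.27 -0.06] grip 0.0556 35.0 q [-0.52  0.38  1.71  0.37  0.59 -2.25]
```

>>> carry_out(
  commands=[
    [1,[0.5,0,0],[0,0,0]],
    [1,[0.5,0,0],[0,0,0]],
    [1,[0,0,0],[0,0,0]],
  ],
)

```text
time_s: 17.05
ee_pos: [0.6102, -0.246, 0.1235]
eef_rot: [-3.14, 0.533, 3.033]
force: [11.6, 1.4, 5.2]
grip_width: 0.0556
grip_force: 35.0
```

```bash
python3 -c "
from pf import *
rep()"
```

```text
t 17.05 pile mm [72.8 -0.4 20.9] rotvec to go [-0.002  0.01  -0.001] F pile [12.5  2.6 -1.2] M [ 0.68 -2.1   0.03] grip 0.0556 35.0 q [-0.52  0.38  1.71  0.38  0.59 -2.25]
```

The stop is felt at 72.8. I'll relax the push, press lightly again, and check before releasing.

>>> carry_out(
  commands=[
    [1,[-1.5,0,0],[0,0,0]],
    [1,[0,0,0.5],[0,0,0]],
    [1,[0,0,0],[0,0,0]],
    [1,[0,0,0],[0,0,0]],
  ],
)

```text
time_s: 17.55
ee_pos: [0.6106, -0.2461, 0.1229]
eef_rot: [-3.141, 0.531, 3.033]
force: [1.0, 0.8, 7.1]
grip_width: 0.0554
grip_force: 35.0
```

```bash
python3 -c "
from pf import *
rep()"
```

```text
t 17.55 pile mm [72.8 -0.4 20.2] rotvec to go [-0.001  0.007 -0.001] F pile [4.3 0.9 5.7] M [ 0.52 -0.62  0.07] grip 0.0554 35.0 q [-0.52  0.38  1.71  0.37  0.59 -2.25]
```

>>> carry_out(
  commands=[
    [1,[0,0,0],[0,0,0]],
    [1,[0,0,0],[0,0,0]],
    [0,[0,0,0],[0,0,0]],
    [0,[0,0,0],[0,0,0]],
    [0,[0,0,0],[0,0,0]],
    [0,[0,0,0],[0,0,0]],
    [0,[0,0,0],[0,0,0]],
    [0,[0,0,0],[0,0,0]],
    [0,[0,0,0],[0,0,0]],
  ],
  squeeze=10,
)

```text
time_s: 18.68
ee_pos: [0.6095, -0.2457, 0.1213]
eef_rot: [3.141, 0.527, 3.032]
force: [-0.5, 0.1, -0.6]
grip_width: 0.094
grip_force: 0.0
```

>>> carry_out(
  commands=[
    [0,[0,0,-10],[0,0,0]],
    [0,[0,0,-30],[0,0,0]],
    [0,[0,0,-50],[0,0,0]],
    [0,[0,0,-40],[0,0,0]],
    [0,[0,0,-20],[0,0,0]],
    [0,[0,0,0],[0,0,0]],
    [0,[0,0,0],[0,0,0]],
  ],
)

```text
time_s: 19.55
ee_pos: [0.5345, -0.2374, 0.2502]
eef_rot: [3.141, 0.526, 3.032]
force: [-0.8, -0.5, -0.4]
grip_width: 0.0941
grip_force: 0.0
```

```bash
python3 -c "
from pf import *
rep()
c=look('wrist')
cv2.imwrite('pics/w7.png',c['img'])"
```

```text
t 19.55 pile mm [ 70.1   0.  168.7] rotvec to go [ 0.     0.003 -0.001] F pile [-0.9 -0.6  0.1] M [-0.03  0.24 -0.04] grip 0.0941 0.0 q [-0.59  0.08  1.76  0.32  0.85 -2.21]
```

View pics/w7.png

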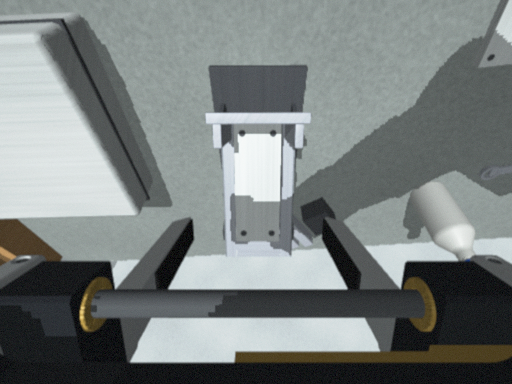

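The blank lies straight on the pile, with holes at (242,133), (273,133), (243,233) and (274,233). Its end is at the stop, and the gripper is clear.

```bash
python3 -c "
from station import ctrl
print(ctrl.hand_in())"
```

```text
the job is handed in; nothing more can be done
None
```

The long blank is on the pile, parallel and centred, with its lower end against the stop. It was lowered by feel and released gently, and the job was handed in at about 19.6 s; the hand-in returned no verdict.

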